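# Show the awl's point to the bench magnifier

### The job

Draw the awl (the tool with the long round handle) up out of the tool rack, lean it over to a slant of about 45 degrees, and hold its point under the bench magnifier for inspection: point lowermost, centred under the lens and half-way between the lens and the white stage. Finish while still holding the awl steady in the air there, without knocking the magnifier, and leave the other tools and the things on the table where they are.

Things in the scene. Friction and masses are not known exactly. Their poses are not given: they have to be found in the camera images.
- awl_mid (a point): middle of the handle of the awl, the tool in the rack with the long round handle: an upright wooden cylinder 27 mm in diameter, 90 mm long, this point half-way along it and 51 mm above the rack's shelf. z axis: along the awl, from the point towards the handle's end
- awl: the whole awl, about 0.11 kg. Below the handle a steel collar, 34 mm wide and 6 mm thick, rests on the rack's shelf; below that a round steel shaft, 7 mm thick and 100 mm long, ends in the point. Origin: on the axis at the collar's underside, 51 mm from the handle's middle; z towards the handle's end
- awl_tip (a point): the awl's point: on its axis, 151 mm from the middle of the handle, 100 mm below the collar's underside
- rack: fixed plywood rack, 80 mm (x) by 260 mm (y), shelf top 120 mm above the table. Origin: on the table under its centre. Three tools stand upright in it at y -80, 0 and +80 mm, in any order, each in a 10 mm hole through the 18 mm shelf, collar on the shelf, blade hanging to at most 100 mm below the shelf top: lift straight up over 100 mm to draw one
- magnifier: fixed bench magnifier. Origin: on the table, below the lens centre; x points away from the robot, within 20 degrees. Base: x -60 to +110 mm, 110 mm wide (y), 12 mm thick, with a round white stage, 48 mm wide, top at 15 mm, below the lens. Post at x +95 mm, 24 mm at its thickest, 230 mm tall, with an arm to the lens ring. Open towards the robot and to both sides
- lens (a point): centre of the magnifier's level round lens, 219 mm above the table; its black ring is 84 mm in outer diameter and 8 mm thick (underside 215 mm above the table)
- focus (a point): the viewing point: straight below the lens centre, half-way between white stage and lens, 115 mm above the table
- lifter: tool with a short square wooden handle (24 mm square, top 62 mm above the rack's shelf), standing in the rack. Origin: underside of its collar, on the shelf. Leave it alone
- pin: tool with a ball-shaped wooden head (36 mm diameter, top 54 mm above the shelf), standing in the rack. Origin: underside of its collar, on the shelf. Leave it alone
- cone_a: pale thread cone, 66 mm wide, 123 mm tall, on the table. Origin: centre of its foot. Leave it alone
- cone_b: blue-grey thread cone, 66 mm wide, 123 mm tall, on the table. Origin: centre of its foot. Leave it alone
- snips: small thread snips lying flat, 125 mm long, 45 mm wide, 13 mm high. Origin: near the middle, on the table. Leave them alone
- glasses: safety glasses, 140 mm wide, 110 mm deep, 42 mm high. Origin: under the bridge, on the table. Leave them alone
- button_tin: low round aluminium tin of buttons, 84 mm wide, 35 mm high. Origin: centre of its foot. Leave it alone
- tape: grey round tape-measure case, 62 mm wide, 26 mm high. Origin: centre of its foot. Leave it alone

How it is judged:
By the outcome, as a careful person would: the job done as asked, in the order asked, and still so for the second after the job is handed in, while the arm keeps its last pose, push and grip.
It also fails if it takes over 48 s, if anything falls off the work surface, if the arm or the gripper's body presses on something with over 40 N, if the wrist force passes 120 N, or if a joint passes its speed limit or range.

### The arm

A 6-joint arm with a two-finger parallel gripper is mounted at the origin on the work surface. World frame = base frame: x ahead of the robot, y to its left, z up, the work surface at z = 0. Lengths are in mm, angles in rad, forces in N, time in s.
With the tool pointing down it reaches from about 350 to 775 mm from the base axis. Payload 7.3 kg.
Tool frame: the origin (TCP) lies between the finger pads; the fingertips stand tcp_to_tips ahead of it and the grasp point (between the pads) lies 5 mm behind it (tcp_to_tips is the distance from the TCP to the fingertips, in mm); z points along the fingers, x is the direction in which the jaws open and shut, and the axes are right-handed (so a half turn about z gives the same grasp; the last joint's range is limited). The gripper opens to 92 mm and grips with 3 to 60 N. Pads are 19 mm wide; open, the fingers measure 130 mm over their backs; the gripper's body (75 mm by 190 mm) begins 47 mm behind the grasp point.
Start: joints at [1.097, 0.342, 1.524, -0, 1.275, -0.146], TCP at [169.015, 497.069, 240.741] pointing down, gripper open.
Joint ranges: [-2.53, 2.53], [-0.77, 2.02], [0.04, 2.7], [-1, 4.14], [0.28, 2.66], [-3.11, 3.11]. Speed limits (rad/s): [2.57, 2.57, 3.14, 3.14, 3.14, 3.14].

### API

Orientations are given as [roll, pitch, yaw] about the fixed x, y, z axes, in that order (R = Rz(yaw) Ry(pitch) Rx(roll)).
In Python, from plant import * gives the robot as it stands.
- The arm moves only by the tool drive_tool, never from a script. Its argument "deltas" is a list of rows, each an object of numbers: "hand": the gripper's target within -1 to 1 (shut at 1, half-way at 0, fully open at -1); "tx", "ty", "tz": the shift along the tool's x, y, z each as a share of 4 cm, from -1 to 1; "wx", "wy", "wz": the turn, a rotation vector about the tool's x, y, z each as a share of 5 degrees, from -1 to 1. In form: [{"hand": .., "tx": .., "ty": .., "tz": .., "wx": .., "wy": .., "wz": ..}, ...]. A call has 1 to 20 rows; each row shifts and turns the commanded pose from where the row before left it, along the tool's axes as they then stand; what a row does not reach is not made up. A row lasts 1/12 s, in which the tool goes at most 41.7 mm and 7.16 degrees, less where a joint would pass 70% of its speed; a pose out of reach is approached as far as the arm can. A call with a number of a shift or a turn outside -1 to 1 is refused whole. A call with a gripper value outside its range is refused whole. The fingers move at their own pace and stop on an object; the grip force is fixed at half the most. Time passes only in rows, so rows that do not move let the fingers close. It gives the time, the measured TCP pose, the force and the opening at its end, in the units of the state.
- get_obs(): the state, without advancing time (a new reading comes with each control period).
- capture(name): name is "scene" or "top"; returns the picture (384x512x3 uint8, red, green, blue); there is no depth.
- camera_model(name): a dict with "fx", "fy", "cx", "cy" (pixels), "rvec" (rotation vector, rad) and "tvec" (3), from world to camera coordinates, as OpenCV has them. Camera axes: x right, y down, z forward; pixel columns grow to the right and rows downward; lengths in mm; the calibration is good to about 2 mm. A picture is of the moment at which its call begins. camera_model takes no time and is no camera call.
- close_job(): hands the job in, once; it reports no verdict.
The state is a dict: "time": time; "joint_positions": joint angles; "dq": joint speeds; "tau": joint torques, N m; "tool_pos": TCP position; "tcp_rot": TCP orientation; "contact_force": force on the tool from outside, world axes, zero at the start; "moment": the same for the moment, N m; "grip_width": finger opening in mm.
Only numpy, scipy, OpenCV 4.12 (cv2) and the standard library are available. Lean on these libraries where they do the work, as an engineer would, in place of code of your own. Each camera call takes 0.05 s, during which the arm holds its last target.

## Working session

There is one attempt and no reset: what is moved stays moved. The work goes in short steps, Python scripts to look and compute and a tool call to move; the robot and the scene stay as the last step left them, time stands still between calls to the robot, and variables do not carry over. Pictures are saved under pics/ and viewed, and the job is handed in when it is done.

Besides the shell and the picture viewer there is one more tool, called after "Call:" as name(argument=value, ...) on one line, values as JSON. drive_tool: Moves the arm, as the interface text tells. Its arguments: {"type":"object","properties":{"deltas":{"type":"array","items":{"type":"object","properties":{"hand":{"type":"number"},"tx":{"type":"number"},"ty":{"type":"number"},"tz":{"type":"number"},"wx":{"type":"number"},"wy":{"type":"number"},"wz":{"type":"number"}}}}},"required":["deltas"]}

```bash
ls; mkdir -p pics; python3 - <<'E'
from plant import *
import cv2
print(get_obs())
for n in("scene","top"):
    print(n,camera_model(n)); cv2.imwrite(f"pics/{n}0.png",cv2.cvtColor(capture(n),cv2.COLOR_RGB2BGR))
E
```

```text
pics
{'time': 0.0, 'joint_positions': array([ 1.09701651e+00,  3.42740129e-01,  1.52502364e+00,  1.05070805e-05,
        1.27539262e+00, -1.46018365e-01]), 'dq': array([ 0.0011566 ,  0.00021762, -0.0003589 ,  0.00113993, -0.00223957,
        0.00061135]), 'tau': array([ 1.80094712e-04, -4.31237340e+01, -2.44222873e+01,  7.15648220e-02,
        5.59092604e-02, -1.45700860e-04]), 'tool_pos': array([168.81717975, 496.70914096, 240.03360105]), 'tcp_rot': array([-3.14135519e+00,  1.54563217e-03,  1.24303199e+00]), 'contact_force': array([ 0.25607627, -0.74610734, -0.55865667]), 'moment': array([ 0.03984146, -0.02348844,  0.00700792]), 'grip_width': 91.8373033093794}
scene {'fx': 418.45108046555896, 'fy': 418.45108046555896, 'cx': 254.3015999512555, 'cy': 191.0153578356192, 'rvec': array([ 1.28592234,  2.1281581 , -1.05295993]), 'tvec': array([ 281.99607585, -208.22119895, 2056.46652448])}
top {'fx': 390.64818416675485, 'fy': 390.64818416675485, 'cx': 257.2228764136551, 'cy': 190.3558463293785, 'rvec': array([ 2.14158421, -2.18754089,  0.09464392]), 'tvec': array([   8.25028754,  608.12476793, 1287.85839025])}
```

View pics/scene0.png

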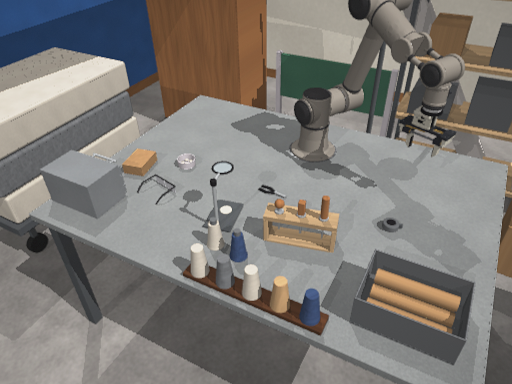

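View pics/top0.png

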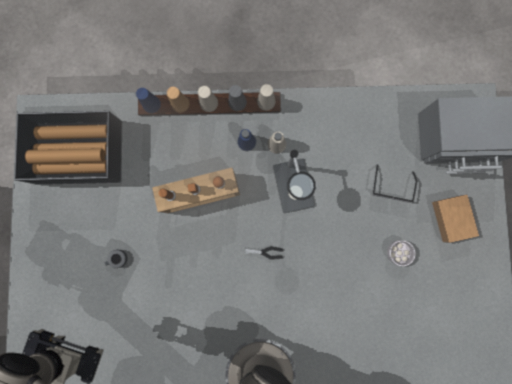

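The awl is the tall handle at about (325,207) in the scene view and (166,194) in the top view. The magnifier lens is at (222,168) in scene and (301,186) in top. I'll zoom in for accurate pixels.

```bash
python3 - <<'E'
import cv2
s=cv2.imread("pics/scene0.png");t=cv2.imread("pics/top0.png")
cv2.imwrite("pics/s_rack.png",cv2.resize(s[180:260,255:355],None,fx=7,fy=7,interpolation=cv2.INTER_CUBIC))
cv2.imwrite("pics/s_mag.png",cv2.resize(s[150:240,190:270],None,fx=6,fy=6,interpolation=cv2.INTER_CUBIC))
cv2.imwrite("pics/t_rack.png",cv2.resize(t[160:220,145:245],None,fx=8,fy=8,interpolation=cv2.INTER_CUBIC))
cv2.imwrite("pics/t_mag.png",cv2.resize(t[120:220,230:330],None,fx=6,fy=6,interpolation=cv2.INTER_CUBIC))
E
```

```text
(no output)
```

View pics/s_rack.png

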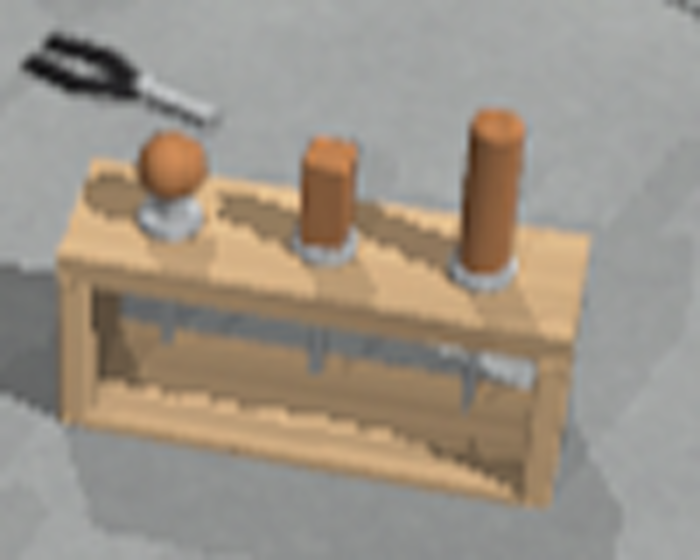

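View pics/s_mag.png

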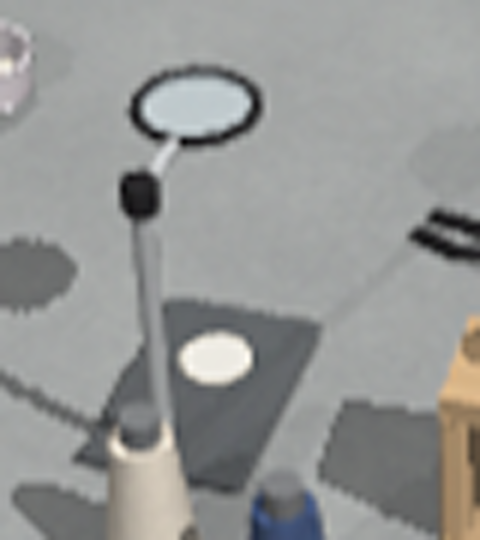

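View pics/t_rack.png

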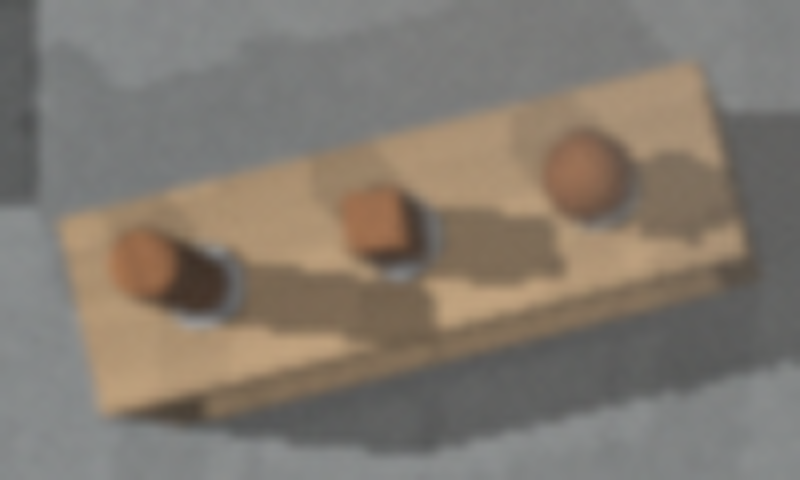

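View pics/t_mag.png

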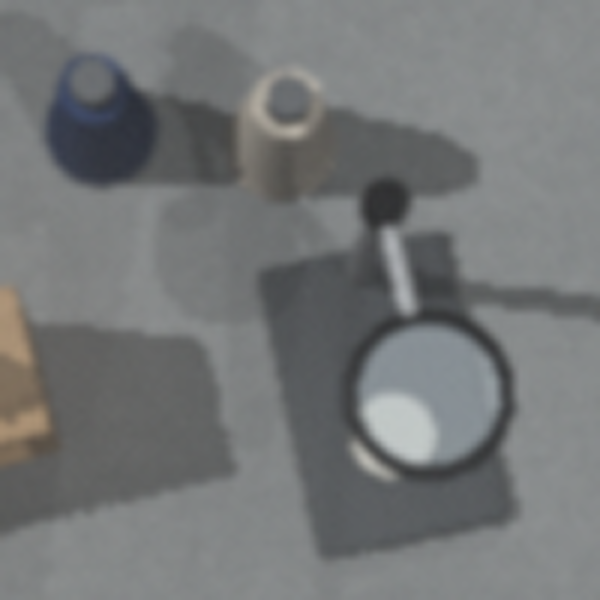

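```bash
cat > h.py <<'E'
import numpy as np, cv2
from plant import *
def cam(n):
    m=camera_model(n);K=np.array([[m['fx'],0,m['cx']],[0,m['fy'],m['cy']],[0,0,1]])
    R=cv2.Rodrigues(m['rvec'])[0];return K,R,np.array(m['tvec']).reshape(3,1)
C={n:cam(n) for n in('scene','top')}
def tri(ps,pt):
    P=[C[n][0]@np.hstack(C[n][1:]) for n in('scene','top')]
    X=cv2.triangulatePoints(P[0],P[1],np.array(ps,float).reshape(2,1),np.array(pt,float).reshape(2,1));return (X[:3]/X[3]).ravel()
def plane(n,p,z):
    K,R,t=C[n];o=(-R.T@t).ravel();d=R.T@np.linalg.inv(K)@np.array([p[0],p[1],1.]);return o+d*(z-o[2])/d[2]
def proj(n,X):
    K,R,t=C[n];return cv2.projectPoints(np.array(X,float).reshape(-1,1,3),cv2.Rodrigues(R)[0],t,K,None)[0].reshape(-1,2)
E
python3 - <<'E'
from h import *
np.set_printoptions(precision=1,suppress=True)
u=lambda p,s,o:((p[0]+.5)/s-.5+o[0],(p[1]+.5)/s-.5+o[1])
sr=lambda x,y:u((x,y),7,(255,180)); sm=lambda x,y:u((x,y),6,(190,150))
tr=lambda x,y:u((x,y),8,(145,160)); tm=lambda x,y:u((x,y),6,(230,120))
print('cams',[(-C[n][1].T@C[n][2]).ravel() for n in C])
for nm,a,b,z in [('handle top',sr(498,124),tr(144,265),216),('collar',sr(485,267),tr(207,284),126),('lifter top',sr(330,152),tr(375,220),182),('lifter coll',sr(325,247),tr(399,243),126),
 ('ball',sr(172,165),tr(587,175),156),('lens',sm(197,105),tm(430,394),219),('stage',sm(216,358),tm(393,434),15),
 ('rackBL shelf',sr(590,235),tr(103,413),120),('rackFL',sr(575,345),tr(60,216),120),('rackBR',sr(93,160),tr(748,255),120),('rackFR',sr(62,262),tr(697,63),120),('post top',sm(140,195),tm(385,203),230)]:
    X=tri(a,b);print(nm,X,'reproj',proj('scene',X)[0]-a,proj('top',X)[0]-b,'planes',plane('scene',a,z),plane('top',b,z))
# ring by mask
for n,box in(('scene',(205,155,240,180)),('top',(280,165,322,207))):
    g=cv2.cvtColor(cv2.imread(f'pics/{n}0.png'),cv2.COLOR_BGR2GRAY)[box[1]:box[3],box[0]:box[2]]
    m=(g<65).astype(np.uint8);c=max(cv2.findContours(m,0,1)[0],key=cv2.contourArea)
    e=cv2.fitEllipse(c);print(n,e[0][0]+box[0],e[0][1]+box[1],e[1])
E
```

```text
cams [array([1666.8,  594.7, 1104.5]), array([ 477.2,  -19.1, 1341.8])]
handle top [588.1 271.1 213.3] reproj [-0.6  0.1] [-0.7  0.3] planes [590.1 273.8 216. ] [588.8 268.3 216. ]
collar [588.5 271.4 121.2] reproj [-1.   0.1] [-1.2  0.5] planes [591.5 275.9 126. ] [589.7 266.5 126. ]
lifter top [606.4 192.9 180.1] reproj [-0.6  0. ] [-0.7  0.4] planes [607.3 195.5 182. ] [607.2 190.3 182. ]
lifter coll [604.6 194.  116.7] reproj [-0.4  0. ] [-0.4  0.2] planes [613.9 198.8 126. ] [604.2 191.  126. ]
ball [624.6 115.6 156.3] reproj [-0.6  0. ] [-0.7  0.3] planes [623.3 117.2 156. ] [625.7 113.7 156. ]
lens [ 599.9 -131.7  219.7] reproj [-0.7 -0.1] [-0.8  0.5] planes [ 598.4 -129.8  219. ] [ 601.3 -134.2  219. ]
stage [ 600.5 -131.4   14.1] reproj [-0.5 -0. ] [-0.6  0.3] planes [ 600.6 -128.8   15. ] [ 601.5 -133.4   15. ]
rackBL shelf [539.4 310.9 120.3] reproj [-0.6  0.1] [-0.7  0.3] planes [537.6 312.6 120. ] [540.4 308.7 120. ]
rackFL [617.5 330.  117. ] reproj [-0.9  0.1] [-1.   0.4] planes [618.8 333.2 120. ] [618.5 326.1 120. ]
rackBR [596.4  56.8 116.9] reproj [-0.5  0. ] [-0.6  0.3] planes [598.9  60.2 120. ] [597.1  54.7 120. ]
rackFR [673.4  76.9 113.7] reproj [-0.8 -0. ] [-0.9  0.5] planes [678.5  82.7 120. ] [673.8  73.6 120. ]
post top [ 693.9 -113.2  218.8] reproj [-0.6 -0.1] [-0.7  0.4] planes [ 705.5 -102.1  230. ] [ 692.9 -114.4  230. ]
scene 217.59906673431396 167.41290283203125 (9.434532165527344, 11.633793830871582)
top 293.7272243499756 179.56926727294922 (8.520442962646484, 15.277558326721191)
```

```bash
python3 - <<'E'
import plant
print([n for n in dir(plant) if not n.startswith('_')])
print(getattr(plant,'tcp_to_tips',None), plant.get_obs()['time'])
E
```

```text
['Unreachable', 'camera_model', 'capture', 'close_job', 'get_obs', 'tcp_to_tips']
14.0 0.1
```

Call:
drive_tool(deltas=[{"hand": -1,"tz": -0.4},{"hand": -1,"tz": -0.4,"wz": 0.5},{"hand": -1,"wz": 0.93},{"hand": -1,"wz": 0.93},{"hand": -1,"wz": 0.93},{"hand": -1,"wz": 0.93},{"hand": -1,"wz": 0.93},{"hand": -1,"wz": 0.93},{"hand": -1,"wz": 0.93},{"hand": -1,"wz": 0.93},{"hand": -1,"wz": 0.93},{"hand": -1,"wz": 0.93},{"hand": -1,"wz": 0.93},{"hand": -1,"wz": 0.93},{"hand": -1}])

```text
invalid input
```

Call:
drive_tool(deltas=[{"hand": -1,"tx": 0,"ty": 0,"tz": -0.4,"wx": 0,"wy": 0,"wz": 0},{"hand": -1,"tx": 0,"ty": 0,"tz": -0.4,"wx": 0,"wy": 0,"wz": 0.5},{"hand": -1,"tx": 0,"ty": 0,"tz": 0,"wx": 0,"wy": 0,"wz": 0.93},{"hand": -1,"tx": 0,"ty": 0,"tz": 0,"wx": 0,"wy": 0,"wz": 0.93},{"hand": -1,"tx": 0,"ty": 0,"tz": 0,"wx": 0,"wy": 0,"wz": 0.93},{"hand": -1,"tx": 0,"ty": 0,"tz": 0,"wx": 0,"wy": 0,"wz": 0.93},{"hand": -1,"tx": 0,"ty": 0,"tz": 0,"wx": 0,"wy": 0,"wz": 0.93},{"hand": -1,"tx": 0,"ty": 0,"tz": 0,"wx": 0,"wy": 0,"wz": 0.93},{"hand": -1,"tx": 0,"ty": 0,"tz": 0,"wx": 0,"wy": 0,"wz": 0.93},{"hand": -1,"tx": 0,"ty": 0,"tz": 0,"wx": 0,"wy": 0,"wz": 0.93},{"hand": -1,"tx": 0,"ty": 0,"tz": 0,"wx": 0,"wy": 0,"wz": 0.93},{"hand": -1,"tx": 0,"ty": 0,"tz": 0,"wx": 0,"wy": 0,"wz": 0.93},{"hand": -1,"tx": 0,"ty": 0,"tz": 0,"wx": 0,"wy": 0,"wz": 0.93},{"hand": -1,"tx": 0,"ty": 0,"tz": 0,"wx": 0,"wy": 0,"wz": 0.93}])

```text
time: 1.27
tool_pos: [168.9, 496.9, 272.3]
tcp_rot: [3.141, 0.001, 0.221]
contact_force: [0.7, 0.6, 0.4]
grip_width: 92.1
```

Call:
drive_tool(deltas=[{"hand": -1,"tx": 0.28,"ty": 0.24,"tz": 0,"wx": 0,"wy": 0,"wz": 0},{"hand": -1,"tx": 0.56,"ty": 0.487,"tz": 0,"wx": 0,"wy": 0,"wz": 0},{"hand": -1,"tx": 0.56,"ty": 0.487,"tz": 0,"wx": 0,"wy": 0,"wz": 0},{"hand": -1,"tx": 0.56,"ty": 0.487,"tz": 0,"wx": 0,"wy": 0,"wz": 0},{"hand": -1,"tx": 0.56,"ty": 0.487,"tz": 0,"wx": 0,"wy": 0,"wz": 0},{"hand": -1,"tx": 0.56,"ty": 0.487,"tz": 0,"wx": 0,"wy": 0,"wz": 0},{"hand": -1,"tx": 0.56,"ty": 0.487,"tz": 0,"wx": 0,"wy": 0,"wz": 0},{"hand": -1,"tx": 0.56,"ty": 0.487,"tz": 0,"wx": 0,"wy": 0,"wz": 0},{"hand": -1,"tx": 0.56,"ty": 0.487,"tz": 0,"wx": 0,"wy": 0,"wz": 0},{"hand": -1,"tx": 0.56,"ty": 0.487,"tz": 0,"wx": 0,"wy": 0,"wz": 0},{"hand": -1,"tx": 0.56,"ty": 0.487,"tz": 0,"wx": 0,"wy": 0,"wz": 0},{"hand": -1,"tx": 0.56,"ty": 0.487,"tz": 0,"wx": 0,"wy": 0,"wz": 0},{"hand": -1,"tx": 0.56,"ty": 0.487,"tz": 0,"wx": 0,"wy": 0,"wz": 0},{"hand": -1,"tx": 0.56,"ty": 0.487,"tz": 0,"wx": 0,"wy": 0,"wz": 0},{"hand": -1,"tx": 0.56,"ty": 0.487,"tz": 0,"wx": 0,"wy": 0,"wz": 0},{"hand": -1,"tx": 0.56,"ty": 0.487,"tz": 0,"wx": 0,"wy": 0,"wz": 0},{"hand": -1,"tx": 0.31,"ty": 0.255,"tz": 0,"wx": 0,"wy": 0,"wz": 0},{"hand": -1,"tx": 0,"ty": 0,"tz": 0,"wx": 0,"wy": 0,"wz": 0}])

```text
time: 2.77
tool_pos: [591.8, 270.9, 271.2]
tcp_rot: [3.141, 0.001, 0.222]
contact_force: [-0.3, -0.3, 0.2]
grip_width: 91.8
```

```bash
python3 - <<'E'
from h import *
o=get_obs();print(o['tool_pos'],o['tcp_rot'],o['joint_positions'],o['time'])
a=[]
for n in('scene','top'):
    im=cv2.cvtColor(capture(n),cv2.COLOR_RGB2BGR)
    for P in proj(n,[o['tool_pos']]):
        x,y=map(int,P); print(n,P)
        a.append(cv2.resize(im[max(0,y-50):y+50,x-50:x+50],(400,400),interpolation=cv2.INTER_CUBIC))
cv2.imwrite('pics/above.png',np.hstack(a))
E
```

```text
[591.80627032 270.86926472 271.15082086] [3.14062264e+00 1.01638374e-03 2.21878080e-01] [ 3.11993229e-01  5.66487926e-01  1.07926278e+00 -8.77004588e-04
  1.49694153e+00  9.01798488e-02] 2.7667
scene [326.14568323 184.27014573]
top [156.55788678 189.77552879]
```

View pics/above.png

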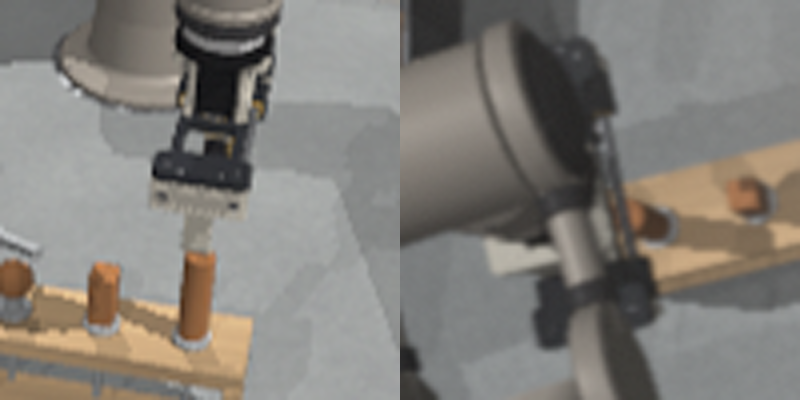

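The gripper is square over the awl. In the scene crop the finger at (196,225) lines up with the handle top at (199,258). I'll trim x by -3.5 mm, then descend to TCP z = 178.

Call:
drive_tool(deltas=[{"hand": -1,"tx": -0.085,"ty": -0.026,"tz": 0.1,"wx": 0,"wy": 0,"wz": 0},{"hand": -1,"tx": 0,"ty": 0,"tz": 0.3,"wx": 0,"wy": 0,"wz": 0},{"hand": -1,"tx": 0,"ty": 0,"tz": 0.3,"wx": 0,"wy": 0,"wz": 0},{"hand": -1,"tx": 0,"ty": 0,"tz": 0.3,"wx": 0,"wy": 0,"wz": 0},{"hand": -1,"tx": 0,"ty": 0,"tz": 0.3,"wx": 0,"wy": 0,"wz": 0},{"hand": -1,"tx": 0,"ty": 0,"tz": 0.3,"wx": 0,"wy": 0,"wz": 0},{"hand": -1,"tx": 0,"ty": 0,"tz": 0.3,"wx": 0,"wy": 0,"wz": 0},{"hand": -1,"tx": 0,"ty": 0,"tz": 0.3,"wx": 0,"wy": 0,"wz": 0},{"hand": -1,"tx": 0,"ty": 0,"tz": 0.13,"wx": 0,"wy": 0,"wz": 0},{"hand": -1,"tx": 0,"ty": 0,"tz": 0,"wx": 0,"wy": 0,"wz": 0}])

```text
time: 3.7
tool_pos: [583.9, 274.2, 178.3]
tcp_rot: [3.142, 0.003, 0.227]
contact_force: [-0.6, 0.8, -0.8]
grip_width: 92.0
```

```bash
python3 - <<'E'
from h import *
o=get_obs();print(o['tool_pos'],o['tcp_rot'],o['joint_positions'],o['time'])
a=[]
for n in('scene','top'):
    im=cv2.cvtColor(capture(n),cv2.COLOR_RGB2BGR)
    for P in proj(n,[o['tool_pos']]):
        x,y=map(int,P)
        a.append(cv2.resize(im[max(0,y-40):y+40,x-40:x+40],(400,400),interpolation=cv2.INTER_CUBIC))
cv2.imwrite('pics/around.png',np.hstack(a))
E
```

```text
[583.93463999 274.22567778 178.26574239] [3.14152590e+00 2.91417134e-03 2.26886559e-01] [3.20243561e-01 6.13786056e-01 1.25059045e+00 2.14188376e-04
 1.28012386e+00 9.32952202e-02] 3.7
```

View pics/around.png

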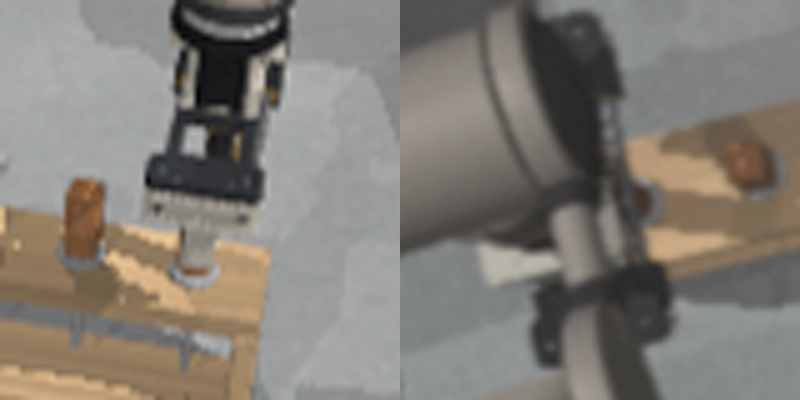

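Call:
drive_tool(deltas=[{"hand": -1,"tx": 0.09,"ty": 0.09,"tz": 0,"wx": 0,"wy": 0,"wz": 0},{"hand": -1,"tx": 0,"ty": 0,"tz": 0,"wx": 0,"wy": 0,"wz": 0},{"hand": -1,"tx": 0,"ty": 0,"tz": 0,"wx": 0,"wy": 0,"wz": 0}])

```text
time: 4.05
tool_pos: [590.6, 270.8, 180.2]
tcp_rot: [-3.141, -0.001, 0.225]
contact_force: [-0.5, -0.6, 0.7]
grip_width: 91.9
```

```bash
python3 - <<'E'
from h import *
o=get_obs();print(o['tool_pos'],o['tcp_rot'],o['time'])
im=cv2.cvtColor(capture('scene'),cv2.COLOR_RGB2BGR)
p=o['tool_pos'];x,y=map(int,proj('scene',[p])[0])
R=np.array([[np.cos(.227),np.sin(.227),0],[np.sin(.227),-np.cos(.227),0],[0,0,-1]]).T
c=im[y-30:y+30,x-30:x+30];c=cv2.resize(c,(600,600),interpolation=cv2.INTER_CUBIC)
for q,col in (((588.3,271.2,126),(0,255,0)),((588.3,271.2,145),(0,255,0)),(p+R@[50,-10,14],(0,0,255)),(p+R@[50,10,14],(0,0,255)),(p+R@[50,0,14],(255,0,255))):
    u=(proj('scene',[q])[0]-[x-30,y-30]+.5)*10;cv2.circle(c,tuple(int(v) for v in u),4,col,-1)
cv2.imwrite('pics/g2.png',c); o=get_obs();print(o['tool_pos'],o['time'])
E
```

```text
[590.55991645 270.76381971 180.22026565] [-3.14143896e+00 -1.36126561e-03  2.25063054e-01] 4.05
[590.37242542 270.81612447 180.01705309] 4.1
```

View pics/g2.png

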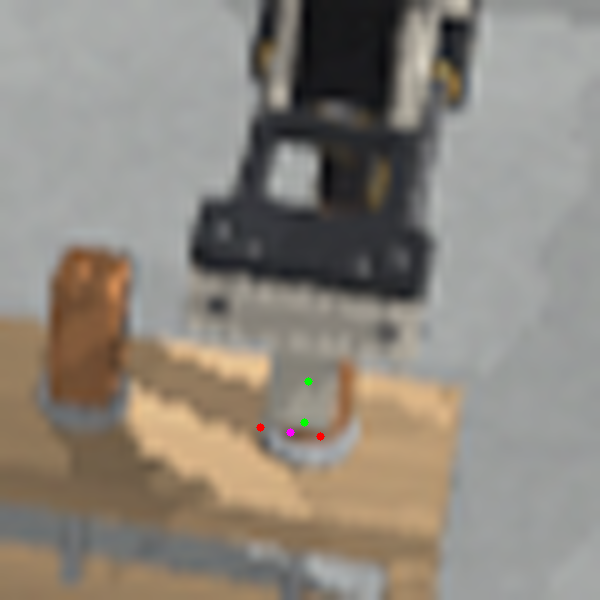

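Call:
drive_tool(deltas=[{"hand": 1,"tx": 0,"ty": 0,"tz": 0,"wx": 0,"wy": 0,"wz": 0},{"hand": 1,"tx": 0,"ty": 0,"tz": 0,"wx": 0,"wy": 0,"wz": 0},{"hand": 1,"tx": 0,"ty": 0,"tz": 0,"wx": 0,"wy": 0,"wz": 0},{"hand": 1,"tx": 0,"ty": 0,"tz": 0,"wx": 0,"wy": 0,"wz": 0},{"hand": 1,"tx": 0,"ty": 0,"tz": 0,"wx": 0,"wy": 0,"wz": 0},{"hand": 1,"tx": 0,"ty": 0,"tz": 0,"wx": 0,"wy": 0,"wz": 0},{"hand": 1,"tx": 0,"ty": 0,"tz": 0,"wx": 0,"wy": 0,"wz": 0},{"hand": 1,"tx": 0,"ty": 0,"tz": 0,"wx": 0,"wy": 0,"wz": 0},{"hand": 1,"tx": 0,"ty": 0,"tz": 0,"wx": 0,"wy": 0,"wz": 0},{"hand": 1,"tx": 0,"ty": 0,"tz": 0,"wx": 0,"wy": 0,"wz": 0}])

```text
time: 4.93
tool_pos: [590.0, 270.9, 179.5]
tcp_rot: [-3.142, -0.0, 0.225]
contact_force: [0.5, 0.4, -0.1]
grip_width: 29.6
```

Call:
drive_tool(deltas=[{"hand": 1,"tx": 0,"ty": 0,"tz": 0,"wx": 0,"wy": 0,"wz": 0},{"hand": 1,"tx": 0,"ty": 0,"tz": 0,"wx": 0,"wy": 0,"wz": 0},{"hand": 1,"tx": 0,"ty": 0,"tz": 0,"wx": 0,"wy": 0,"wz": 0},{"hand": 1,"tx": 0,"ty": 0,"tz": 0,"wx": 0,"wy": 0,"wz": 0}])

```text
time: 5.27
tool_pos: [590.0, 270.9, 179.5]
tcp_rot: [-3.142, 0.0, 0.225]
contact_force: [-0.8, 0.4, -1.0]
grip_width: 26.2
```

Gripped: the opening is 26.2 mm and there is no side load. Lifting straight up 130 mm.

Call:
drive_tool(deltas=[{"hand": 1,"tx": 0,"ty": 0,"tz": -0.1,"wx": 0,"wy": 0,"wz": 0},{"hand": 1,"tx": 0,"ty": 0,"tz": -0.2,"wx": 0,"wy": 0,"wz": 0},{"hand": 1,"tx": 0,"ty": 0,"tz": -0.25,"wx": 0,"wy": 0,"wz": 0},{"hand": 1,"tx": 0,"ty": 0,"tz": -0.25,"wx": 0,"wy": 0,"wz": 0},{"hand": 1,"tx": 0,"ty": 0,"tz": -0.25,"wx": 0,"wy": 0,"wz": 0},{"hand": 1,"tx": 0,"ty": 0,"tz": -0.25,"wx": 0,"wy": 0,"wz": 0},{"hand": 1,"tx": 0,"ty": 0,"tz": -0.25,"wx": 0,"wy": 0,"wz": 0},{"hand": 1,"tx": 0,"ty": 0,"tz": -0.25,"wx": 0,"wy": 0,"wz": 0},{"hand": 1,"tx": 0,"ty": 0,"tz": -0.25,"wx": 0,"wy": 0,"wz": 0},{"hand": 1,"tx": 0,"ty": 0,"tz": -0.25,"wx": 0,"wy": 0,"wz": 0},{"hand": 1,"tx": 0,"ty": 0,"tz": -0.25,"wx": 0,"wy": 0,"wz": 0},{"hand": 1,"tx": 0,"ty": 0,"tz": -0.25,"wx": 0,"wy": 0,"wz": 0},{"hand": 1,"tx": 0,"ty": 0,"tz": -0.25,"wx": 0,"wy": 0,"wz": 0},{"hand": 1,"tx": 0,"ty": 0,"tz": -0.25,"wx": 0,"wy": 0,"wz": 0},{"hand": 1,"tx": 0,"ty": 0,"tz": -0.2,"wx": 0,"wy": 0,"wz": 0},{"hand": 1,"tx": 0,"ty": 0,"tz": 0,"wx": 0,"wy": 0,"wz": 0},{"hand": 1,"tx": 0,"ty": 0,"tz": 0,"wx": 0,"wy": 0,"wz": 0}])

```text
time: 6.68
tool_pos: [590.2, 270.9, 319.9]
tcp_rot: [-3.141, -0.001, 0.225]
contact_force: [-0.1, -0.2, -1.2]
grip_width: 26.5
```

```bash
python3 - <<'E'
from h import *
o=get_obs();print(o['tool_pos'],o['tcp_rot'],o['joint_positions'],o['time'])
im=cv2.cvtColor(capture('scene'),cv2.COLOR_RGB2BGR)
p=o['tool_pos'];x,y=map(int,proj('scene',[p])[0])
cv2.imwrite('pics/lift.png',cv2.resize(im[y-60:y+90,x-75:x+75],(600,600),interpolation=cv2.INTER_CUBIC))
E
```

```text
[590.16625952 270.94468871 319.9100554 ] [-3.14144298e+00 -8.44551121e-04  2.25459796e-01] [3.12437060e-01 5.47375507e-01 9.83071960e-01 7.58026208e-05
 1.61029083e+00 8.69802263e-02] 6.6833
```

View pics/lift.png

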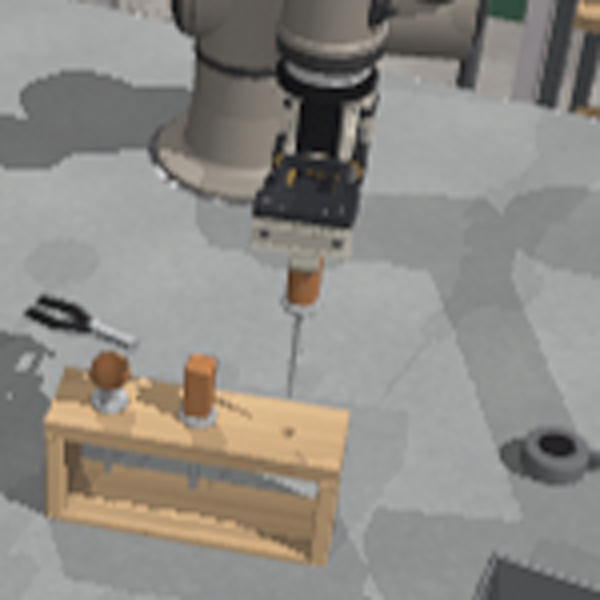

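Drawn cleanly: the point is clear of the shelf and the other two tools are undisturbed. From the joint readings, leaning in the arm's own plane would push q5 past its limit. I'll instead lean the handle towards the robot's right, with the tool axis heading to azimuth about 50°. First I back away from the rack and spin the jaw yaw to -40°.

Call:
drive_tool(deltas=[{"hand": 1,"tx": -0.25,"ty": -0.055,"tz": 0,"wx": 0,"wy": 0,"wz": 0},{"hand": 1,"tx": -0.48,"ty": -0.11,"tz": 0,"wx": 0,"wy": 0,"wz": 0},{"hand": 1,"tx": -0.48,"ty": -0.11,"tz": 0,"wx": 0,"wy": 0,"wz": 0},{"hand": 1,"tx": -0.48,"ty": -0.11,"tz": 0,"wx": 0,"wy": 0,"wz": 0},{"hand": 1,"tx": -0.48,"ty": -0.11,"tz": 0,"wx": 0,"wy": 0,"wz": 0},{"hand": 1,"tx": -0.48,"ty": -0.11,"tz": 0,"wx": 0,"wy": 0,"wz": 0},{"hand": 1,"tx": -0.48,"ty": -0.11,"tz": 0,"wx": 0,"wy": 0,"wz": 0},{"hand": 1,"tx": -0.48,"ty": -0.11,"tz": 0,"wx": 0,"wy": 0,"wz": 0.4},{"hand": 1,"tx": 0,"ty": 0,"tz": 0,"wx": 0,"wy": 0,"wz": 0.9},{"hand": 1,"tx": 0,"ty": 0,"tz": 0,"wx": 0,"wy": 0,"wz": 0.9},{"hand": 1,"tx": 0,"ty": 0,"tz": 0,"wx": 0,"wy": 0,"wz": 0.9},{"hand": 1,"tx": 0,"ty": 0,"tz": 0,"wx": 0,"wy": 0,"wz": 0.9},{"hand": 1,"tx": 0,"ty": 0,"tz": 0,"wx": 0,"wy": 0,"wz": 0.9},{"hand": 1,"tx": 0,"ty": 0,"tz": 0,"wx": 0,"wy": 0,"wz": 0.9},{"hand": 1,"tx": 0,"ty": 0,"tz": 0,"wx": 0,"wy": 0,"wz": 0.9},{"hand": 1,"tx": 0,"ty": 0,"tz": 0,"wx": 0,"wy": 0,"wz": 0.9},{"hand": 1,"tx": 0,"ty": 0,"tz": 0,"wx": 0,"wy": 0,"wz": 0.9},{"hand": 1,"tx": 0,"ty": 0,"tz": 0,"wx": 0,"wy": 0,"wz": 0.9},{"hand": 1,"tx": 0,"ty": 0,"tz": 0,"wx": 0,"wy": 0,"wz": 0.9},{"hand": 1,"tx": 0,"ty": 0,"tz": 0,"wx": 0,"wy": 0,"wz": 0.28}])

```text
time: 8.4
tool_pos: [441.6, 270.6, 318.8]
tcp_rot: [3.14, 0.001, -0.701]
contact_force: [-0.3, 1.0, -0.6]
grip_width: 26.6
```

Call:
drive_tool(deltas=[{"hand": 1,"tx": 0.3,"ty": 0.37,"tz": 0,"wx": 0,"wy": 0,"wz": 0},{"hand": 1,"tx": 0.49,"ty": 0.6,"tz": 0,"wx": 0,"wy": 0,"wz": 0},{"hand": 1,"tx": 0.49,"ty": 0.6,"tz": 0,"wx": 0,"wy": 0,"wz": 0},{"hand": 1,"tx": 0.49,"ty": 0.6,"tz": 0,"wx": 0,"wy": 0,"wz": 0},{"hand": 1,"tx": 0.49,"ty": 0.6,"tz": 0,"wx": 0,"wy": 0,"wz": 0},{"hand": 1,"tx": 0.49,"ty": 0.6,"tz": 0,"wx": 0,"wy": 0,"wz": 0},{"hand": 1,"tx": 0.49,"ty": 0.6,"tz": 0,"wx": 0,"wy": 0,"wz": 0},{"hand": 1,"tx": 0.49,"ty": 0.6,"tz": 0,"wx": 0,"wy": 0,"wz": 0},{"hand": 1,"tx": 0.49,"ty": 0.6,"tz": 0,"wx": 0,"wy": 0,"wz": 0},{"hand": 1,"tx": 0.49,"ty": 0.6,"tz": 0,"wx": 0,"wy": 0,"wz": 0},{"hand": 1,"tx": 0.49,"ty": 0.6,"tz": 0,"wx": 0,"wy": 0,"wz": 0},{"hand": 1,"tx": 0.49,"ty": 0.6,"tz": 0,"wx": 0,"wy": 0,"wz": 0},{"hand": 1,"tx": 0.49,"ty": 0.6,"tz": 0,"wx": 0,"wy": 0,"wz": 0},{"hand": 1,"tx": 0.49,"ty": 0.6,"tz": 0,"wx": 0,"wy": 0,"wz": 0},{"hand": 1,"tx": 0.49,"ty": 0.6,"tz": 0,"wx": 0,"wy": 0,"wz": 0},{"hand": 1,"tx": 0.49,"ty": 0.6,"tz": 0,"wx": 0,"wy": 0,"wz": 0},{"hand": 1,"tx": 0.49,"ty": 0.6,"tz": 0,"wx": 0,"wy": 0,"wz": 0},{"hand": 1,"tx": 0.49,"ty": 0.6,"tz": 0,"wx": 0,"wy": 0,"wz": 0},{"hand": 1,"tx": 0.49,"ty": 0.6,"tz": 0,"wx": 0,"wy": 0,"wz": 0},{"hand": 1,"tx": 0.41,"ty": 0.49,"tz": 0,"wx": 0,"wy": 0,"wz": 0}])

```text
time: 10.07
tool_pos: [433.7, -333.6, 318.8]
tcp_rot: [3.141, 0.001, -0.697]
contact_force: [1.4, -0.3, -1.3]
grip_width: 26.5
```

```bash
python3 - <<'E'
from h import *
o=get_obs();print(o['tool_pos'],o['tcp_rot'],o['joint_positions'],o['time'])
E
```

```text
[ 433.73702558 -333.5687336   318.80054341] [ 3.14145544e+00  9.13638600e-04 -6.97218455e-01] [-7.95544865e-01  3.37512126e-01  1.31588079e+00 -2.26998448e-04
  1.48909549e+00 -9.83078456e-02] 10.0667
```

Call:
drive_tool(deltas=[{"hand": 1,"tx": 0,"ty": 0,"tz": 0,"wx": 0.4,"wy": 0,"wz": 0},{"hand": 1,"tx": 0,"ty": 0,"tz": 0,"wx": 0.7,"wy": 0,"wz": 0},{"hand": 1,"tx": 0,"ty": 0,"tz": 0,"wx": 0.7,"wy": 0,"wz": 0},{"hand": 1,"tx": 0,"ty": 0,"tz": 0,"wx": 0.7,"wy": 0,"wz": 0},{"hand": 1,"tx": 0,"ty": 0,"tz": 0,"wx": 0.5,"wy": 0,"wz": 0}])

```text
time: 10.48
tool_pos: [434.0, -331.8, 318.9]
tcp_rot: [-2.877, 0.0, -0.697]
contact_force: [0.5, -0.1, -0.3]
grip_width: 26.8
```

```bash
python3 - <<'E'
from h import *
o=get_obs();print(o['tool_pos'],o['tcp_rot'],o['joint_positions'],o['time'])
E
```

```text
[ 433.95587665 -331.8272417   318.94831227] [-2.87672616e+00  4.35111338e-04 -6.97093512e-01] [-0.93797151  0.3444133   1.33384952  0.25716156  1.5297598  -0.26001295] 10.4833
```

q4 is moving to the roomy side, so I continue the tilt to 45°.

Call:
drive_tool(deltas=[{"hand": 1,"tx": 0,"ty": 0,"tz": 0,"wx": 0.7,"wy": 0,"wz": 0},{"hand": 1,"tx": 0,"ty": 0,"tz": 0,"wx": 0.7,"wy": 0,"wz": 0},{"hand": 1,"tx": 0,"ty": 0,"tz": 0,"wx": 0.7,"wy": 0,"wz": 0},{"hand": 1,"tx": 0,"ty": 0,"tz": 0,"wx": 0.7,"wy": 0,"wz": 0},{"hand": 1,"tx": 0,"ty": 0,"tz": 0,"wx": 0.7,"wy": 0,"wz": 0},{"hand": 1,"tx": 0,"ty": 0,"tz": 0,"wx": 0.7,"wy": 0,"wz": 0},{"hand": 1,"tx": 0,"ty": 0,"tz": 0,"wx": 0.7,"wy": 0,"wz": 0},{"hand": 1,"tx": 0,"ty": 0,"tz": 0,"wx": 0.7,"wy": 0,"wz": 0},{"hand": 1,"tx": 0,"ty": 0,"tz": 0,"wx": 0.4,"wy": 0,"wz": 0},{"hand": 1,"tx": 0,"ty": 0,"tz": 0,"wx": 0,"wy": 0,"wz": 0},{"hand": 1,"tx": 0,"ty": 0,"tz": 0,"wx": 0,"wy": 0,"wz": 0}])

```text
time: 11.4
tool_pos: [434.0, -331.8, 318.8]
tcp_rot: [-2.357, 0.001, -0.698]
contact_force: [0.4, 0.1, -1.5]
grip_width: 26.8
```

```bash
python3 - <<'E'
from h import *
from scipy.spatial.transform import Rotation as Ro
o=get_obs();print(o['tool_pos'],o['tcp_rot'],o['joint_positions'],o['time'])
R=Ro.from_euler('xyz',o['tcp_rot']).as_matrix();print(R)
tip=o['tool_pos']+R[:,2]*158;print('nominal tip',tip)
for n in('scene','top'):
    im=cv2.cvtColor(capture(n),cv2.COLOR_RGB2BGR);cv2.imwrite(f'pics/{n}_tilt.png',im)
    x,y=map(int,proj(n,[tip])[0]);print(n,proj(n,[tip]),proj(n,[o['tool_pos']]),x,y)
    cv2.imwrite(f'pics/{n}_tiltc.png',cv2.resize(im[y-45:y+45,x-45:x+45],(720,720) if 0 else (594,594),interpolation=cv2.INTER_CUBIC))
E
```

```text
[ 434.02432132 -331.84098905  318.77319554] [-2.35679438e+00  7.98532396e-04 -6.98039767e-01] [-1.16573897  0.4479986   1.39042134  0.68823494  1.69173253 -0.52088517] 11.4
[[ 0.76610329 -0.45517455  0.45376413]
 [-0.64271698 -0.54167919  0.54175506]
 [-0.00079853 -0.70668224 -0.70753061]]
nominal tip [ 505.71905334 -246.24368907  206.98335862]
scene [[209.96484487 150.30877349]] [[199.54126738 113.11700002]] 209 150
top [[340.68381608 217.72769093]] [[383.63689847 243.53667868]] 340 217
```

View pics/scene_tiltc.png

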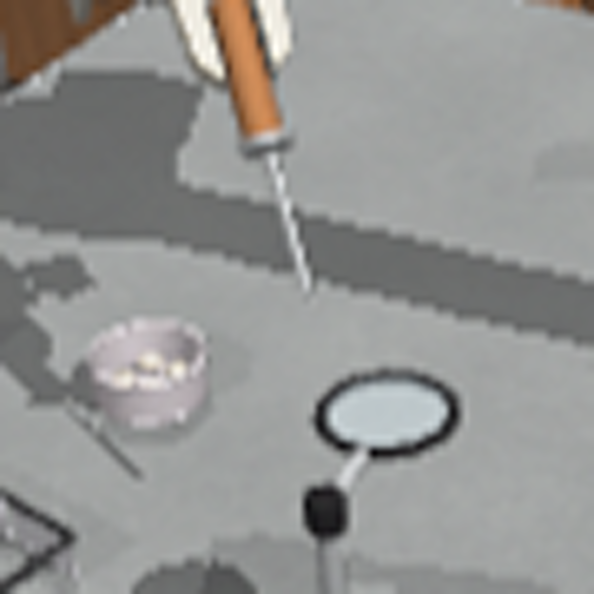

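View pics/top_tiltc.png

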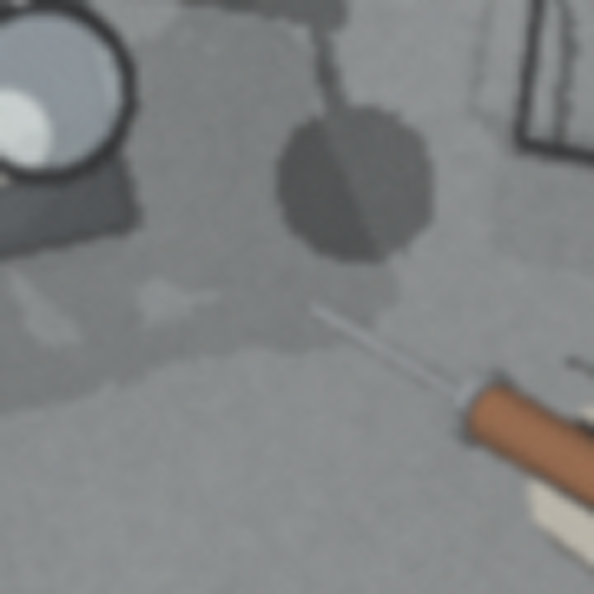

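```bash
python3 - <<'E'
from h import *
np.set_printoptions(precision=1,suppress=True)
u=lambda p,o:((p[0]+.5)/6.6-.5+o[0],(p[1]+.5)/6.6-.5+o[1])
s=lambda x,y:u((x,y),(164,105)); t=lambda x,y:u((x,y),(295,172))
for nm,a,b in(('tip',s(311,294),t(313,306)),('collar',s(267,143),t(476,405)),('colfar',s(268,152),t(465,393))):
    X=tri(a,b);print(nm,X,proj('scene',X)[0]-a,proj('top',X)[0]-b)
A=tri(s(311,294),t(313,306));B=tri(s(267,143),t(476,405));d=B-A;print(np.linalg.norm(d),d/np.linalg.norm(d))
# lens ring outlines: fit ellipse on dark ring pixels
for n,c,r in(('scene',(222.5,167),(14,10)),('top',(301.2,185.2),(16,16))):
    im=cv2.imread(f'pics/{n}_tilt.png');g=cv2.cvtColor(im,cv2.COLOR_BGR2GRAY).astype(int)
    yy,xx=np.mgrid[:384,:512];q=((xx-c[0])/r[0])**2+((yy-c[1])/r[1])**2
    m=(g<70)&(q<1.1)&(q>.3)
    pts=np.argwhere(m)[:,::-1].astype(np.float32);h=cv2.convexHull(pts.reshape(-1,1,2).astype(np.float32))
    print(n,len(pts),cv2.fitEllipse(h))
E
```

```text
tip [ 503.5 -246.6  211.6] [-0.6 -0.1] [-0.8  0.5]
collar [ 460.8 -298.2  280.8] [-0.3 -0.1] [-0.5  0.3]
colfar [ 465.7 -294.6  278. ] [-0.4 -0.1] [-0.5  0.3]
96.31442301797694 [-0.4 -0.5  0.7]
scene 34 ((222.04029846191406, 167.29263305664062), (12.077219009399414, 21.326553344726562), 87.07775115966797)
top 92 ((300.9024963378906, 185.3177032470703), (27.161195755004883, 28.77883529663086), 162.25582885742188)
```

The point triangulates to about (504, -246, 209), and the handle lies at 45°. That puts it within 1–2 mm of the forward-kinematics value in x and y. Next I descend about 93 mm, then approach most of the way horizontally.

Call:
drive_tool(deltas=[{"hand": 1,"tx": 0,"ty": 0.15,"tz": 0.15,"wx": 0,"wy": 0,"wz": 0},{"hand": 1,"tx": 0,"ty": 0.25,"tz": 0.25,"wx": 0,"wy": 0,"wz": 0},{"hand": 1,"tx": 0,"ty": 0.25,"tz": 0.25,"wx": 0,"wy": 0,"wz": 0},{"hand": 1,"tx": 0,"ty": 0.25,"tz": 0.25,"wx": 0,"wy": 0,"wz": 0},{"hand": 1,"tx": 0,"ty": 0.25,"tz": 0.25,"wx": 0,"wy": 0,"wz": 0},{"hand": 1,"tx": 0,"ty": 0.25,"tz": 0.25,"wx": 0,"wy": 0,"wz": 0},{"hand": 1,"tx": 0,"ty": 0.25,"tz": 0.25,"wx": 0,"wy": 0,"wz": 0},{"hand": 1,"tx": 0,"ty": -0.1,"tz": 0.1,"wx": 0,"wy": 0,"wz": 0},{"hand": 1,"tx": 0,"ty": -0.2,"tz": 0.2,"wx": 0,"wy": 0,"wz": 0},{"hand": 1,"tx": 0,"ty": -0.25,"tz": 0.25,"wx": 0,"wy": 0,"wz": 0},{"hand": 1,"tx": 0,"ty": -0.25,"tz": 0.25,"wx": 0,"wy": 0,"wz": 0},{"hand": 1,"tx": 0,"ty": -0.25,"tz": 0.25,"wx": 0,"wy": 0,"wz": 0},{"hand": 1,"tx": 0,"ty": -0.25,"tz": 0.25,"wx": 0,"wy": 0,"wz": 0},{"hand": 1,"tx": 0,"ty": -0.25,"tz": 0.25,"wx": 0,"wy": 0,"wz": 0},{"hand": 1,"tx": 0,"ty": -0.25,"tz": 0.25,"wx": 0,"wy": 0,"wz": 0},{"hand": 1,"tx": 0,"ty": 0,"tz": 0,"wx": 0,"wy": 0,"wz": 0},{"hand": 1,"tx": 0,"ty": 0,"tz": 0,"wx": 0,"wy": 0,"wz": 0}])

```text
time: 12.92
tool_pos: [500.2, -252.4, 226.2]
tcp_rot: [-2.356, -0.0, -0.696]
contact_force: [0.1, 0.6, -0.6]
grip_width: 26.6
```

```bash
cat > look.py <<'E'
from h import *
import sys
from scipy.spatial.transform import Rotation as Ro
np.set_printoptions(precision=2,suppress=True)
o=get_obs();print(o['tool_pos'],o['tcp_rot'],o['joint_positions'],o['time'],o['contact_force'])
R=Ro.from_euler('xyz',o['tcp_rot']).as_matrix()
tip=o['tool_pos']+R[:,2]*159;print('nominal tip',tip)
for n in('scene','top'):
    im=cv2.cvtColor(capture(n),cv2.COLOR_RGB2BGR);cv2.imwrite(f'pics/{n}_{sys.argv[1]}.png',im)
    x,y=(int(v)-30 for v in proj(n,[tip])[0]);print(n,proj(n,[tip]),'crop off',x,y)
    cv2.imwrite(f'pics/{n}_{sys.argv[1]}c.png',cv2.resize(im[y:y+60,x:x+60],(600,600),interpolation=cv2.INTER_CUBIC))
E
python3 look.py near
```

```text
[ 500.24 -252.42  226.25] [-2.36 -0.   -0.7 ] [-0.99  0.49  1.59  0.76  1.4  -0.57] 12.9167 [ 0.12  0.61 -0.64]
nominal tip [ 572.33 -166.16  113.8 ]
scene [[219.74 183.29]] crop off 189 153
top [[308.4  197.93]] crop off 278 167
```

View pics/scene_nearc.png

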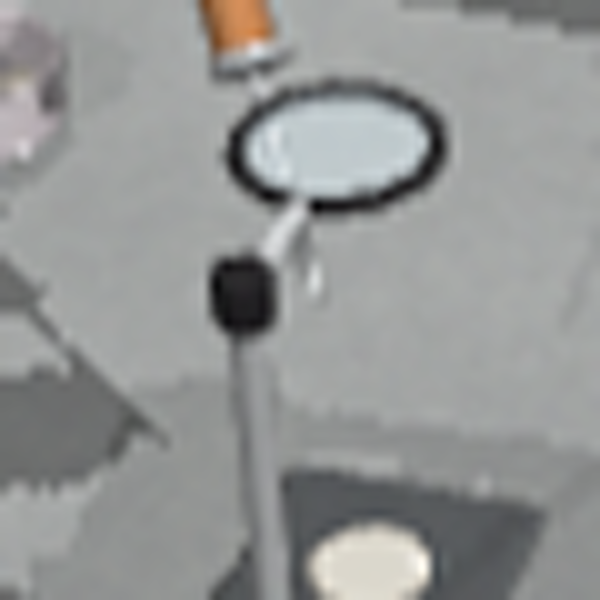

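View pics/top_nearc.png

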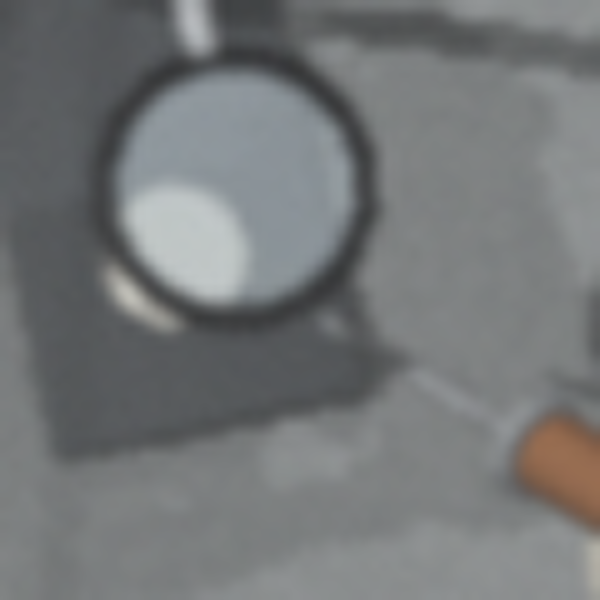

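```bash
python3 - <<'E'
from h import *
from scipy.spatial.transform import Rotation as Ro
np.set_printoptions(precision=2,suppress=True)
X=tri((220.1,182.4),(309.8,197.8));L=tri((222.2,167.2),(301.1,185.3))
S=tri((189+37.0-.45,153+56.6-.45),(tuple(np.array([((393+.5)/6-.5+230),((434+.5)/6-.5+120)]))))
print('tip',X,'lens',L,'stage',S, proj('top',X)[0], proj('scene',X)[0])
o=get_obs();R=Ro.from_euler('xyz',o['tcp_rot']).as_matrix()
n=o['tool_pos']+R[:,2]*159
F=np.array([600,-131.6,115.])
for t in(X,n): print('delta',F-t,(R.T@(F-t))/40)
E
```

```text
tip [ 571.09 -167.78  117.11] lens [ 600.15 -131.84  219.17] stage [ 600.46 -131.39   14.59] [309.05 198.23] [219.5  182.34]
delta [28.91 36.18 -2.11] [-0.03 -0.78  0.86]
delta [27.98 35.92  1.32] [-0.04 -0.83  0.78]
```

Visual and kinematic estimates of the remaining move agree to about 3 mm, so I'll use their mean.

Call:
drive_tool(deltas=[{"hand": 1,"tx": -0.01,"ty": -0.1,"tz": 0.1,"wx": 0,"wy": 0,"wz": 0},{"hand": 1,"tx": -0.01,"ty": -0.2,"tz": 0.2,"wx": 0,"wy": 0,"wz": 0},{"hand": 1,"tx": -0.01,"ty": -0.2,"tz": 0.21,"wx": 0,"wy": 0,"wz": 0},{"hand": 1,"tx": 0,"ty": -0.2,"tz": 0.21,"wx": 0,"wy": 0,"wz": 0},{"hand": 1,"tx": 0,"ty": -0.1,"tz": 0.1,"wx": 0,"wy": 0,"wz": 0},{"hand": 1,"tx": 0,"ty": 0,"tz": 0,"wx": 0,"wy": 0,"wz": 0},{"hand": 1,"tx": 0,"ty": 0,"tz": 0,"wx": 0,"wy": 0,"wz": 0},{"hand": 1,"tx": 0,"ty": 0,"tz": 0,"wx": 0,"wy": 0,"wz": 0}])

```text
time: 13.68
tool_pos: [528.3, -217.7, 225.6]
tcp_rot: [-2.356, -0.0, -0.698]
contact_force: [-0.3, 0.5, -0.7]
grip_width: 26.6
```

```bash
python3 look.py fin
```

```text
[ 528.28 -217.67  225.57] [-2.36 -0.   -0.7 ] [-0.92  0.48  1.61  0.79  1.35 -0.52] 13.6833 [-0.26  0.46 -0.73]
nominal tip [ 600.5  -131.52  113.13]
scene [[223.49 189.74]] crop off 193 159
top [[297.09 189.3 ]] crop off 267 159
```

View pics/scene_finc.png

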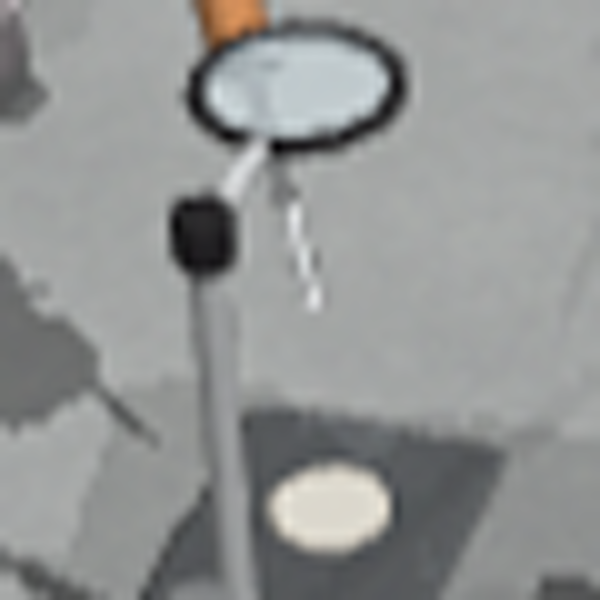

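View pics/top_finc.png

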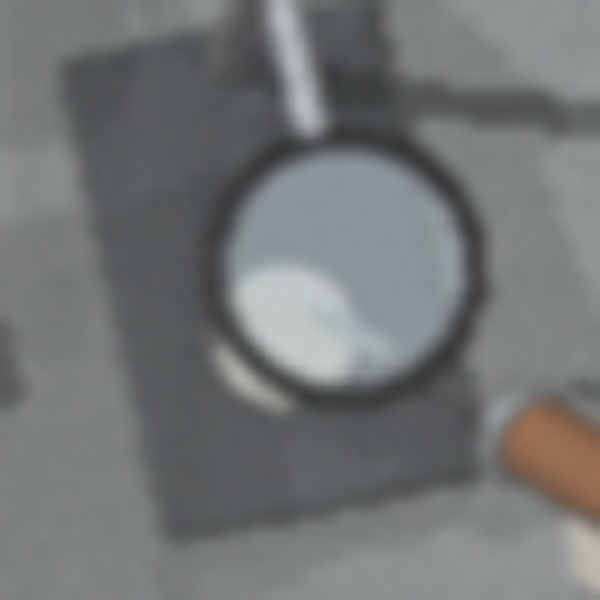

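View pics/scene_fin.png

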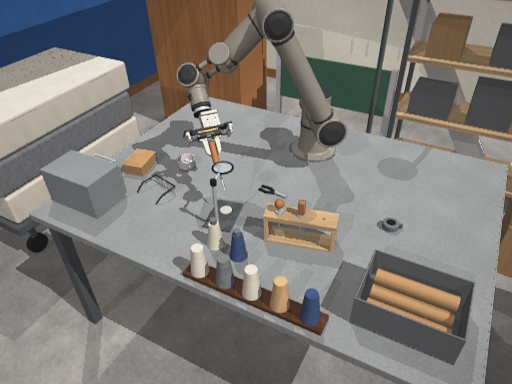

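```bash
python3 - <<'E'
from h import *
a=[]
for n,(x,y) in(('scene',(213,173)),('top',(287,177))):
    im=cv2.imread(f'pics/{n}_fin.png')[y:y+26,x:x+26].astype(float)
    im=np.clip((im-im.min())/(im.max()-im.min())*255,0,255).astype(np.uint8)
    a.append(cv2.resize(im,(390,390),interpolation=cv2.INTER_NEAREST))
cv2.imwrite('pics/fin_z.png',np.hstack(a))
g=cv2.cvtColor(cv2.imread('pics/scene_fin.png'),cv2.COLOR_BGR2GRAY);print(g[180:194,219:230])
g=cv2.cvtColor(cv2.imread('pics/top_fin.png'),cv2.COLOR_BGR2GRAY);print(g[184:198,292:308])
E
```

```text
[[167 161 160 226 163 164 167 168 167 167 165]
 [167 160 159 218 158 165 167 168 167 167 166]
 [167 161 161 206 166 167 168 171 170 168 166]
 [166 163 169 188 193 166 168 170 170 168 165]
 [165 163 161 168 214 140 168 168 167 167 165]
 [164 164 157 148 212 136 165 166 166 167 165]
 [166 167 163 153 195 168 163 165 167 167 165]
 [166 166 167 164 164 190 161 164 166 165 166]
 [164 164 164 160 165 223 159 164 166 165 165]
 [166 165 164 163 178 213 161 164 165 164 165]
 [168 166 164 165 166 168 164 166 165 164 164]
 [168 166 164 164 164 163 164 165 164 164 165]
 [166 166 166 165 164 164 164 164 164 163 164]
 [165 165 168 167 165 164 164 164 163 163 164]]
[[148 148 149 150 150 148 146 147 147 146 147 146 146 147 146 146]
 [157 164 168 169 166 161 155 149 147 146 146 147 146 147 146 145]
 [180 189 192 192 191 187 178 165 152 147 146 146 147 146 146 147]
 [194 197 197 198 197 197 194 185 169 153 146 146 147 147 145 146]
 [197 198 197 198 197 198 196 194 186 166 148 145 146 146 146 146]
 [197 197 198 197 197 195 192 194 190 176 152 146 147 146 146 146]
 [192 197 197 198 197 195 188 185 183 179 162 150 146 146 147 147]
 [186 197 196 197 197 196 190 184 182 180 171 158 151 148 146 147]
 [166 190 198 197 198 197 197 193 188 184 178 172 164 156 148 147]
 [125 168 191 197 198 198 197 197 195 189 177 173 174 167 154 149]
 [ 85 125 166 188 196 197 198 199 197 189 170 159 165 164 154 144]
 [ 82  84 118 154 177 190 196 197 194 180 158 148 150 147 139 125]
 [121  86  78  96 125 154 174 180 176 159 138 136 133 122 102  86]
 [156 124  95  75  76  93 110 119 119 110  98  98  93  81  69  64]]
```

View pics/fin_z.png

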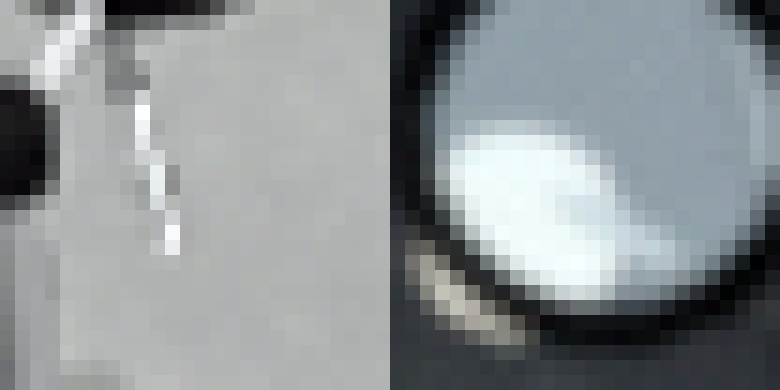

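```bash
python3 - <<'E'
from h import *
from scipy.spatial.transform import Rotation as Ro
np.set_printoptions(precision=2,suppress=True)
L=tri((222.25,167.3),(301.1,185.3));S=tri((225.55,209.2),(295.1,191.9));print(L,S)
o=get_obs();R=Ro.from_euler('xyz',o['tcp_rot']).as_matrix()
F=S+(L-S)*100/204;F[2]=115
for a,b in(((223.9,189.2),(298,189.6)),((223.9,189.6),(297.5,189.4)),((223.9,189.0),(298.5,189.8))):
    X=tri(a,b);print(X,proj('scene',X)[0]-a,proj('top',X)[0]-b,F-X,R.T@(F-X)/40)
E
```

```text
[ 600.14 -131.78  218.74] [ 600.51 -131.43   14.36]
[ 598.49 -132.67  114.18] [-0.4  -0.03] [-0.49  0.29] [1.84 1.07 0.82] [ 0.02 -0.05  0.02]
[ 599.49 -131.63  113.22] [-0.3  -0.03] [-0.36  0.21] [0.84 0.03 1.78] [ 0.02 -0.04 -0.02]
[ 597.58 -133.76  114.2 ] [-0.52 -0.05] [-0.64  0.37] [2.75 2.16 0.8 ] [ 0.02 -0.07  0.05]
```

The point is within about 2 mm of focus in both estimates. One small trim of about 1.5 mm upwards, then settle.

Call:
drive_tool(deltas=[{"hand": 1,"tx": 0,"ty": -0.04,"tz": -0.01,"wx": 0,"wy": 0,"wz": 0},{"hand": 1,"tx": 0,"ty": 0,"tz": 0,"wx": 0,"wy": 0,"wz": 0},{"hand": 1,"tx": 0,"ty": 0,"tz": 0,"wx": 0,"wy": 0,"wz": 0},{"hand": 1,"tx": 0,"ty": 0,"tz": 0,"wx": 0,"wy": 0,"wz": 0},{"hand": 1,"tx": 0,"ty": 0,"tz": 0,"wx": 0,"wy": 0,"wz": 0},{"hand": 1,"tx": 0,"ty": 0,"tz": 0,"wx": 0,"wy": 0,"wz": 0}])

```text
time: 14.28
tool_pos: [528.8, -217.0, 227.0]
tcp_rot: [-2.356, 0.0, -0.698]
contact_force: [0.1, -0.0, -1.1]
grip_width: 26.6
```

```bash
python3 look.py end; python3 - <<'E'
import cv2
a=cv2.imread('pics/top0.png');b=cv2.imread('pics/top_end.png')
cv2.imwrite('pics/cmp.png',cv2.resize(b,(768,576)))
E
```

```text
[ 528.76 -217.03  226.98] [-2.36  0.   -0.7 ] [-0.91  0.48  1.61  0.79  1.35 -0.52] 14.2833 [ 0.13 -0.01 -1.13]
nominal tip [ 601.01 -130.88  114.56]
scene [[223.54 189.57]] crop off 193 159
top [[296.93 189.09]] crop off 266 159
```

View pics/cmp.png

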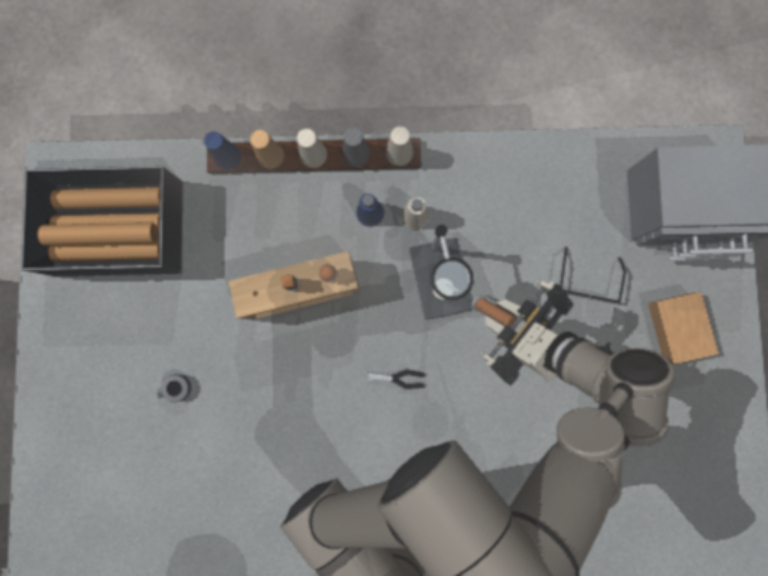

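View pics/scene_endc.png

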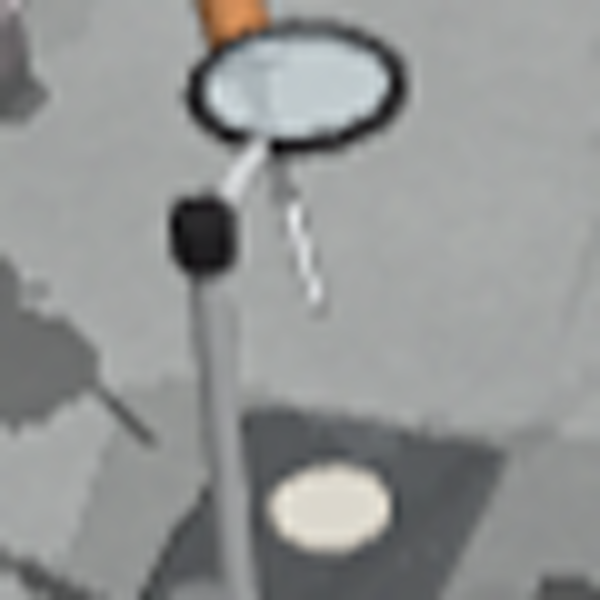

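The top view shows everything else in place: rack tools at (288,282) and (327,272), snips, tin, glasses, cones and tape (768×576 picture). The tin is hidden under the arm in that view, but the scene view shows it where it was. The scene crop puts the point at (318,305), midway between the lens at (297,88) and the stage at (330,507). The contact force is about zero, so I'm handing in.

```bash
python3 - <<'E'
from plant import *
print(close_job()); o=get_obs(); print(o['time'],o['tool_pos'],o['grip_width'])
E
```

```text
the job is handed in; nothing more can be done
None
the job is handed in; nothing more can be done
```

The awl is out of the rack and held in the air at a 45° slant, with its point lowest, centred under the lens and half-way down to the stage. I handed the job in at about 14.4 s of the 48 s allowed.

**What I did:** I gripped the awl by its handle from above, lifted it 140 mm straight up and moved it clear of the rack. I leaned it 45° with the handle back towards the robot's right, then slid the point in horizontally under the lens.

**Last checks:**
- **Point position:** from the arm's pose it was at (601, -131, 114.6) mm, against a focus at about (600, -131.6, 115).
- **Camera check:** triangulating the point just before a final 1.5 mm trim put it 1–3 mm from focus. It is thin and half hidden by the lens and its arm, so I can't be surer than that. I did not re-triangulate after the trim.
- **Hold:** the grip opening was steady at 26.6 mm, and the force on the tool was about 1 N, so nothing was touching.
- **Surroundings:** the pictures showed the magnifier, the other two tools and the table items where they were. The button tin was hidden under the arm in the last top view, so it was checked only in the other camera.

**What disagreed:**
- The two cameras differed by about 4 mm sideways, so I measured the point and the lens with the same pair of views to cancel most of it.
- TCP readings taken right after a motion were a few mm off. One such offset was corrected before the grasp.
- One early move call was refused as invalid input; I resent it in full form.

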